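Find the sample-pot lid that rocks and press it home

TASK

One of the five sample pots on the grading bench has a lid that is not pressed home, though it looks like the rest. With closed fingers, press each lid lightly near its rim until you find the one that rocks, then press that one firmly in the middle until it is fully home and level. Never lean hard on a lid that is already shut; leave the pots and everything else standing where they are, lift nothing, and finish clear of it all.

Things in the scene. Friction and masses are not known exactly. Their poses are not given: they have to be found in the camera images.
- pot_a: Clear round sample pot full of almonds, 86 mm across, standing loose; about 0.2 kg. Origin at the centre of its underside, z up. Pots differ a little in height: lid tops stand 58 to 66 mm above the bench, shut or not, so height does not tell. The unshut lid goes home only when pushed in the middle: it yields at about 8 N, drops 6.5 mm to a firm stop and stays; 15 to 20 N makes sure.
- lid_a: Off-white press-on lid of pot_a: flat disc, 90 mm across, 12 mm skirt. Origin at the middle of its top, z up. A shut lid stays level and gives springily 1 mm per 4 N; over 12 N harms it. The one unshut lid looks the same and sits level but rocks: 3 N pressed 30 mm from its middle tilts it about 0.16 rad (that side drops 5 mm); let go, it springs level.
- pot_b: Clear round sample pot full of almonds, 86 mm across, standing loose; about 0.2 kg. Origin at the centre of its underside, z up. Pots differ a little in height: lid tops stand 58 to 66 mm above the bench, shut or not, so height does not tell. The unshut lid goes home only when pushed in the middle: it yields at about 8 N, drops 6.5 mm to a firm stop and stays; 15 to 20 N makes sure.
- lid_b: Off-white press-on lid of pot_b: flat disc, 90 mm across, 12 mm skirt. Origin at the middle of its top, z up. A shut lid stays level and gives springily 1 mm per 4 N; over 12 N harms it. The one unshut lid looks the same and sits level but rocks: 3 N pressed 30 mm from its middle tilts it about 0.16 rad (that side drops 5 mm); let go, it springs level.
- pot_c: Clear round sample pot full of almonds, 86 mm across, standing loose; about 0.2 kg. Origin at the centre of its underside, z up. Pots differ a little in height: lid tops stand 58 to 66 mm above the bench, shut or not, so height does not tell. The unshut lid goes home only when pushed in the middle: it yields at about 8 N, drops 6.5 mm to a firm stop and stays; 15 to 20 N makes sure.
- lid_c: Off-white press-on lid of pot_c: flat disc, 90 mm across, 12 mm skirt. Origin at the middle of its top, z up. A shut lid stays level and gives springily 1 mm per 4 N; over 12 N harms it. The one unshut lid looks the same and sits level but rocks: 3 N pressed 30 mm from its middle tilts it about 0.16 rad (that side drops 5 mm); let go, it springs level.
- pot_d: Clear round sample pot full of almonds, 86 mm across, standing loose; about 0.2 kg. Origin at the centre of its underside, z up. Pots differ a little in height: lid tops stand 58 to 66 mm above the bench, shut or not, so height does not tell. The unshut lid goes home only when pushed in the middle: it yields at about 8 N, drops 6.5 mm to a firm stop and stays; 15 to 20 N makes sure.
- lid_d: Off-white press-on lid of pot_d: flat disc, 90 mm across, 12 mm skirt. Origin at the middle of its top, z up. A shut lid stays level and gives springily 1 mm per 4 N; over 12 N harms it. The one unshut lid looks the same and sits level but rocks: 3 N pressed 30 mm from its middle tilts it about 0.16 rad (that side drops 5 mm); let go, it springs level.
- pot_e: Clear round sample pot full of almonds, 86 mm across, standing loose; about 0.2 kg. Origin at the centre of its underside, z up. Pots differ a little in height: lid tops stand 58 to 66 mm above the bench, shut or not, so height does not tell. The unshut lid goes home only when pushed in the middle: it yields at about 8 N, drops 6.5 mm to a firm stop and stays; 15 to 20 N makes sure.
- lid_e: Off-white press-on lid of pot_e: flat disc, 90 mm across, 12 mm skirt. Origin at the middle of its top, z up. A shut lid stays level and gives springily 1 mm per 4 N; over 12 N harms it. The one unshut lid looks the same and sits level but rocks: 3 N pressed 30 mm from its middle tilts it about 0.16 rad (that side drops 5 mm); let go, it springs level.
- seat_a (a joint): How far lid_a has gone down onto its pot from where it was found, in m, not counting its springy give: 0 at the start for every lid, 0.0065 when the unshut lid has gone home; a shut lid stays under 0.001.
- seat_b (a joint): How far lid_b has gone down onto its pot from where it was found, in m, not counting its springy give: 0 at the start for every lid, 0.0065 when the unshut lid has gone home; a shut lid stays under 0.001.
- seat_c (a joint): How far lid_c has gone down onto its pot from where it was found, in m, not counting its springy give: 0 at the start for every lid, 0.0065 when the unshut lid has gone home; a shut lid stays under 0.001.
- seat_d (a joint): How far lid_d has gone down onto its pot from where it was found, in m, not counting its springy give: 0 at the start for every lid, 0.0065 when the unshut lid has gone home; a shut lid stays under 0.001.
- seat_e (a joint): How far lid_e has gone down onto its pot from where it was found, in m, not counting its springy give: 0 at the start for every lid, 0.0065 when the unshut lid has gone home; a shut lid stays under 0.001.
- weight: Steel knob-topped scale weight, 32 mm across, 46 mm tall, standing among the pots. Origin at the centre of its underside.
- jar: Small amber glass jar with a steel cap, 42 mm across, 68 mm tall, standing among the pots. Origin at the centre of its underside.
- caliper: Caliper lying flat, 150 mm long (along its x), 11 mm high. Origin on the bench under the middle of its beam.
- scoop: Small aluminium scoop lying with its handle to its -x, 160 mm long, 27 mm high. Origin on the bench where bowl and handle meet.
- tweezers: Steel tweezers lying flat, 115 mm long (along x), 8 mm high. Origin on the bench under their middle.
- brush: Hand brush lying along its x, 170 mm long, under 30 mm high. Origin on the bench under it.
- hull_1: Single almond in its split hull, 38 x 26 x 22 mm, lying on the bench. Origin on the bench under its middle.
- hull_2: Single almond in its split hull, 38 x 26 x 22 mm, lying on the bench. Origin on the bench under its middle.
Not all that is in view belongs to the job. Leave any yellow look-alike of the pot_e alone.

How it is judged:
On the way, in this order (a step that is already met when the one before it is completed fails the run):
1. the loose lid is found: it rocks by more than 0.05 rad on its upright pot under a press near its rim (((angle between lid_a's own z axis and vertical above 0.05 rad and angle between pot_a's own z axis and vertical below 0.02 rad and contact force between the fingers and lid_a above 0.5 N) or (angle between lid_b's own z axis and vertical above 0.05 rad and angle between pot_b's own z axis and vertical below 0.02 rad and contact force between the fingers and lid_b above 0.5 N) or (angle between lid_c's own z axis and vertical above 0.05 rad and angle between pot_c's own z axis and vertical below 0.02 rad and contact force between the fingers and lid_c above 0.5 N) or (angle between lid_d's own z axis and vertical above 0.05 rad and angle between pot_d's own z axis and vertical below 0.02 rad and contact force between the fingers and lid_d above 0.5 N) or (angle between lid_e's own z axis and vertical above 0.05 rad and angle between pot_e's own z axis and vertical below 0.02 rad and contact force between the fingers and lid_e above 0.5 N))), for 0.1 s.
2. the loose lid is pressed down home, to within 1.5 mm, and level (((value of joint seat_a above 0.005 m and angle between lid_a's own z axis and vertical below 0.03 rad) or (value of joint seat_b above 0.005 m and angle between lid_b's own z axis and vertical below 0.03 rad) or (value of joint seat_c above 0.005 m and angle between lid_c's own z axis and vertical below 0.03 rad) or (value of joint seat_d above 0.005 m and angle between lid_d's own z axis and vertical below 0.03 rad) or (value of joint seat_e above 0.005 m and angle between lid_e's own z axis and vertical below 0.03 rad))), for 0.2 s.
At the end, for the whole second after the job is handed in: The lid that rocked is home on its pot: at least 5 mm down of its 6.5 mm travel and level within 0.03 rad; every pot and every other thing is at rest within 20 mm of where it stood (((value of joint seat_a above 0.005 m and angle between lid_a's own z axis and vertical below 0.03 rad) or (value of joint seat_b above 0.005 m and angle between lid_b's own z axis and vertical below 0.03 rad) or (value of joint seat_c above 0.005 m and angle between lid_c's own z axis and vertical below 0.03 rad) or (value of joint seat_d above 0.005 m and angle between lid_d's own z axis and vertical below 0.03 rad) or (value of joint seat_e above 0.005 m and angle between lid_e's own z axis and vertical below 0.03 rad)) and angle between each of lid_a, lid_b, lid_c, lid_d, lid_e's own z axis and vertical below 0.03 rad and distance of each of pot_a, pot_b, pot_c, pot_d, pot_e, weight, jar, caliper, scoop, tweezers, brush, hull_1, hull_2 from where it was at the start of the episode below 0.02 m and linear speed of each of pot_a, pot_b, pot_c, pot_d, pot_e below 0.02 m/s); the robot touches nothing.
It fails at once if a lid that does not go down is pressed with more than 15 N ((contact force between anything else and lid_a above 15 N and value of joint seat_a below 0.001 m) or (contact force between anything else and lid_b above 15 N and value of joint seat_b below 0.001 m) or (contact force between anything else and lid_c above 15 N and value of joint seat_c below 0.001 m) or (contact force between anything else and lid_d above 15 N and value of joint seat_d below 0.001 m) or (contact force between anything else and lid_e above 15 N and value of joint seat_e below 0.001 m)).
It fails at once if a pot is lifted (by 10 mm), tipped or shoved more than 20 mm (height (world z) of any of pot_a, pot_b, pot_c, pot_d, pot_e above 0.01 m or distance of any of pot_a, pot_b, pot_c, pot_d, pot_e from where it was at the start of the episode above 0.02 m or angle between any of pot_a, pot_b, pot_c, pot_d, pot_e's own z axis and vertical above 0.15 rad).
It fails at once if another thing on the bench is moved more than 20 mm or lifted (distance of any of weight, jar, caliper, scoop, tweezers, brush, hull_1, hull_2 from where it was at the start of the episode above 0.02 m or height (world z) of any of weight, jar, caliper, scoop, tweezers, brush, hull_1, hull_2 above 0.012 m).
It also fails if it takes over 51 s, if anything falls off the work surface, if the arm or the gripper's body presses on something with over 40 N, if the wrist force passes 120 N, or if a joint passes its speed limit or range.

ROBOT

A 6-joint arm with a two-finger parallel gripper is mounted at the origin on the work surface. World frame = base frame: x ahead of the robot, y to its left, z up, the work surface at z = 0. Lengths are in m, angles in rad, forces in N, time in s.
With the tool pointing down it reaches from about 0.35 to 0.725 m from the base axis. Payload 4.3 kg.
Tool frame: the origin (TCP) lies on the centre line of the jaws, within the pads' length; the fingertips stand 8 mm ahead of it and the grasp point (between the pads) lies 11 mm behind it; z points along the fingers, y is the line along which they close (so a half turn about z gives the same grasp; the last joint's range is limited). The gripper opens to 85 mm and grips with 20 to 120 N. Pads are 22 mm wide; open, the fingers measure 114 mm over their backs; the gripper's body (76 mm by 85 mm) begins 54 mm behind the grasp point. The pads swing forward as they close: fully open they stand 13 mm farther back than shut.
Start: joints at [-1.387, 0.377, 0.081, 1.274, 0, 1.46], TCP at [0.167, -0.55, 0.239] pointing down, gripper open.
Joint ranges: [-2.72, 2.72], [-0.84, 1.66], [-1.02, 1.22], [-1.77, 2.12], [-1.37, 1.28], [-3.14, 3.14]. Speed limits (rad/s): [2.57, 2.57, 3.14, 3.14, 3.14, 3.14].

INTERFACE

Orientations are given as a 3x3 rotation matrix whose columns are the frame's x, y, z axes.
In Python, from bench import env, read_camera, workorder gives the robot as it stands.
- The arm moves only by the shell command python3 -m handwheel 'ROWS' [FORCE]. ROWS is JSON, a list of rows, each an object of numbers: "x", "y", "z": the shift along the tool's x, y, z in m; "ax", "ay", "az": the turn, a rotation vector about the tool's x, y, z in degrees; "jaw": the closure, from 0 (fully open) to 1 (shut). A call has exactly 10 rows; each row shifts and turns the commanded pose from where the row before left it, along the tool's axes as they then stand; what a row does not reach is not made up. A row lasts 1/8 s, in which the tool goes at most 62.5 mm and 10.7 degrees, less where a joint would pass 70% of its speed; a pose out of reach is approached as far as the arm can. A call is refused whole if a number of a shift passes 0.0625 or a number of a turn 10.7, either way. A call with a gripper value outside its range is refused whole. The fingers move at their own pace and stop on an object; FORCE is the grip in N (left out, the last holds). Time passes only in rows, so rows that do not move let the fingers close, or fill a call up. It gives the time, the measured TCP pose, the force and the opening at its end, in the units of the state.
- env.sense(): the state, without advancing time (a new reading comes with each control period).
- read_camera(name): name is "side" or "top"; returns a dict with "color" (384x512x3 uint8, red, green, blue), "fx", "fy", "cx", "cy" (pixels), "k1" (the pictures are not rectified: a ray, as slopes to the right and down, at radius r is drawn at 1 + k1 r^2 times it, then the intrinsics apply), "T" (4x4, takes a point from camera to world coordinates). Camera axes: x right, y down, z forward; pixel columns grow to the right and rows downward; lengths in m; the calibration is good to about 2 mm. A picture is of the moment at which its call begins. There is no depth.
- workorder.sign_off(): hands the job in, once; it reports no verdict.
The state is a dict: "time_s": time; "qpos": joint angles; "joint_velocities": joint speeds; "tau": joint torques, N m; "eef_pos": TCP position; "tcp_rot": TCP orientation; "force": force on the tool from outside, world axes, zero at the start; "ft_torque": the same for the moment, N m; "opening": finger opening in m.
Only numpy, scipy, OpenCV 4.12 (cv2) and the standard library are available. Lean on these libraries where they do the work, as an engineer would, in place of code of your own. Each camera call takes 0.05 s, during which the arm holds its last target. There are 200 camera calls.

## Working session

There is one attempt and no reset: what is moved stays moved. The work goes in short steps, Python scripts to look and compute and a shell command to move; the robot and the scene stay as the last step left them, time stands still between calls to the robot, and variables do not carry over. Pictures are saved under pics/ and viewed, on a budget of 10 in all, crops included, one or two more only if the job needs it, and the job is handed in when it is done.

```bash
mkdir -p pics; python3 - <<'E'
from bench import env, read_camera
import cv2
for n in("top","side"):
    c=read_camera(n); cv2.imwrite(f"pics/{n}0.png",cv2.resize(c["color"][:,:,::-1],None,fx=1.5,fy=1.5,interpolation=cv2.INTER_CUBIC))
    print(n,c["fx"],c["fy"],c["cx"],c["cy"],c["k1"],c["T"].round(4).tolist())
s=env.sense();print({k:s[k] for k in("time_s","eef_pos","tcp_rot","force","opening")})
E
```

```text
top 433.75185904457913 433.75185904457913 251.84447320482187 193.23669094759492 -0.11925511659874595 [[0.0111, -0.9947, 0.1018, 0.443], [-0.9999, -0.0116, -0.0038, -0.0013], [0.005, -0.1018, -0.9948, 1.0571], [0.0, 0.0, 0.0, 1.0]]
side 406.80319914548977 406.80319914548977 262.0194634698481 188.4102670061182 -0.13357464087156345 [[-0.8994, -0.2168, 0.3795, 0.1111], [-0.437, 0.4675, -0.7685, 0.8569], [-0.0108, -0.857, -0.5152, 0.6158], [0.0, 0.0, 0.0, 1.0]]
{'time_s': 0.1, 'eef_pos': array([ 0.16641118, -0.54980192,  0.23847232]), 'tcp_rot': array([[ 9.57145473e-01,  2.89607348e-01, -3.58448792e-04],
       [ 2.89607520e-01, -9.57143848e-01,  1.77150333e-03],
       [ 1.69953325e-04, -1.79939586e-03, -9.99998367e-01]]), 'force': array([-0.31442913, -1.19046567,  0.26371749]), 'opening': 0.08550995667740535}
```

View pics/top0.png

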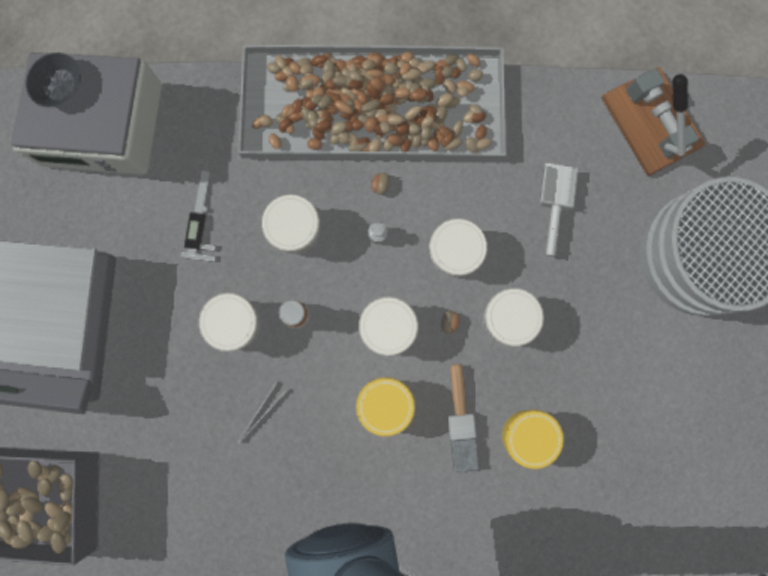

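View pics/side0.png

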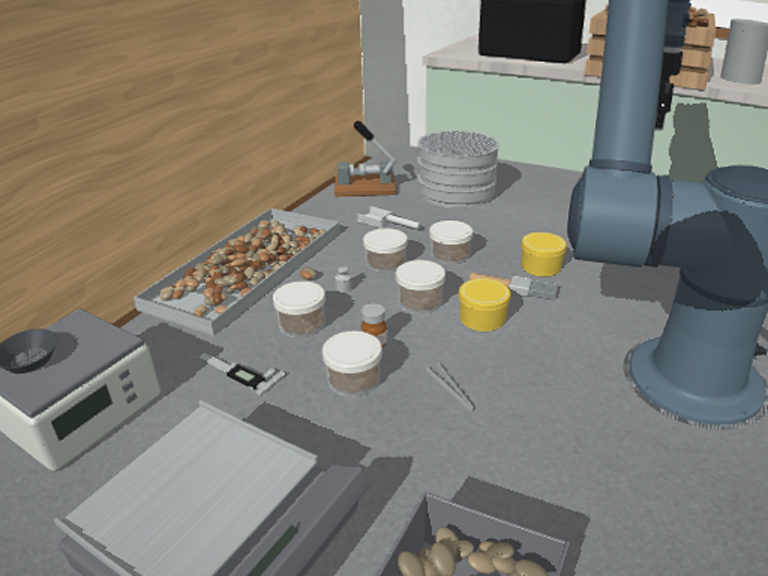

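The white lids are at about (290,223), (228,322), (388,326), (458,247) and (514,318) in the enlarged top view. The two yellow pots at (385,407) and (533,439) are the look-alikes, so I leave them alone. Next I measure lid centres and heights from both views.

```bash
cat > m.py <<'E'
from bench import env, read_camera
import cv2, numpy as np
def K(c): return np.array([[c["fx"],0,c["cx"]],[0,c["fy"],c["cy"]],[0,0,1.]]),np.array([c["k1"],0,0,0.])
def ray(c,p):
    k,d=K(c);u=cv2.undistortPoints(np.array([[p]],float),k,d)[0,0]
    return c["T"][:3,3],c["T"][:3,:3]@np.array([u[0],u[1],1])
def proj(c,X):
    T=np.linalg.inv(c["T"]);k,d=K(c);return cv2.projectPoints(np.array([X],float),cv2.Rodrigues(T[:3,:3])[0],T[:3,3],k,d)[0].ravel()
def onplane(c,p,z):
    o,r=ray(c,p);return o+r*(z-o[2])/r[2]
def white(c,lo=150):
    h=cv2.cvtColor(c["color"],cv2.COLOR_RGB2HSV);m=((h[...,1]<45)&(h[...,2]>lo)).astype(np.uint8)
    m=cv2.morphologyEx(m,cv2.MORPH_OPEN,np.ones((3,3)))
    return [q for q in cv2.findContours(m,cv2.RETR_EXTERNAL,cv2.CHAIN_APPROX_NONE)[0]]
E
python3 - <<'E'
from m import *
t=read_camera("top");s=read_camera("side")
px=[(290,223),(228,322),(388,326),(458,247),(514,318)]
cs=white(t,170);sc=white(s,170)
for p in px:
    p=np.array(p)/1.5
    q=[c for c in cs if cv2.pointPolygonTest(c,tuple(map(float,p)),False)>0][0]
    # outer contour back-projected at lid height -> circle
    e=cv2.fitEllipse(q);X=onplane(t,e[0],.062)
    P=np.array([onplane(t,v,.062)[:2] for v in q[:,0].astype(float)]);(_,_),R=cv2.minEnclosingCircle((P*1000).astype(np.float32))
    u=proj(s,X);w=[c for c in sc if cv2.contourArea(c)>300 and cv2.pointPolygonTest(c,tuple(map(float,u)),False)>0]
    print(p.round(),X.round(4),"R",round(R,1),"reach",np.hypot(*X[:2]).round(3),"side",u.round(1),end=" ")
    if w:
        b=cv2.boundingRect(w[0]); 
        # far (top) edge of the lid in side image: match top row over lid heights
        top=w[0][:,0,1].min()
        a=np.linspace(0,6.28,90);best=min((abs(min(proj(s,[*(onplane(t,e[0],z)[:2]+.045*np.array([np.cos(f),np.sin(f)])),z])[1] for f in a)-(top-.0)),z) for z in np.arange(.054,.0705,.001))
        print("bbox",b,"z~",best)
    else: print()
for n,p in dict(weight=(377,232),jar=(292,313),hull2=(450,322)).items(): print(n,onplane(t,np.array(p)/1.5,.05).round(3))
E
```

```text
[193. 149.] [0.6498 0.1341 0.062 ] R 43.8 reach 0.664 side [198.9 196.1] bbox (182, 188, 34, 22) z~ (np.float64(0.16191607000209274), np.float64(0.059000000000000004))
[152. 215.] [0.4935 0.2268 0.062 ] R 43.8 reach 0.543 side [234.2 231.5] bbox (215, 221, 39, 28) z~ (np.float64(0.11408150621232949), np.float64(0.059000000000000004))
[259. 217.] [ 0.49   -0.0206  0.062 ] R 44.0 reach 0.49 side [279.9 181.9] bbox (264, 173, 32, 21) z~ (np.float64(0.08354241242435023), np.float64(0.065))
[305. 165.] [ 0.6146 -0.1282  0.062 ] R 44.3 reach 0.628 side [256.6 157.1] bbox (242, 152, 29, 17) z~ (np.float64(0.05294242690155215), np.float64(0.057))
[343. 212.] [ 0.5063 -0.2147  0.062 ] R 44.1 reach 0.55 side [300.3 152.3] bbox (286, 147, 29, 16) z~ (np.float64(0.10690833651787557), np.float64(0.059000000000000004))
weight [ 0.637 -0.003  0.05 ]
jar [0.508 0.128 0.05 ]
hull2 [ 0.497 -0.118  0.05 ]
```

Five white lids were measured, with radius about 44 mm and reach 0.49–0.66 m, which fits the given sizes. I shut the fingers, yaw to 90° so tool x = world y and tool y = world x, and lower the tool.

```bash
python3 -m handwheel '[{"az":-10.5,"z":0.012,"jaw":1},{"az":-10.5,"z":0.012,"jaw":1},{"az":-10.5,"z":0.012,"jaw":1},{"az":-10.5,"z":0.012,"jaw":1},{"az":-10.5,"z":0.012,"jaw":1},{"az":-10.5,"z":0.012,"jaw":1},{"az":-10.2,"z":0.012,"jaw":1},{"z":0.012,"jaw":1},{"z":0.012,"jaw":1},{"z":0.01,"jaw":1}]' 30; python3 -c "
from bench import env;s=env.sense();print(s['tcp_rot'].round(3),s['qpos'].round(2),s['eef_pos'],s['force'])"
```

```text
[[ 0.957  0.29  -0.   ]
 [ 0.29  -0.957  0.001]
 [ 0.    -0.001 -1.   ]] [-1.39  0.38  0.08  1.27 -0.    1.46] [ 0.16646475 -0.5499948   0.23871175] [-0.16169706 -0.66960972  0.2598534 ]validation failed for argument at $[0]...
```

```bash
python3 -m handwheel '[{"x":0,"y":0,"z":0.012,"ax":0,"ay":0,"az":-10.5,"jaw":1},{"x":0,"y":0,"z":0.012,"ax":0,"ay":0,"az":-10.5,"jaw":1},{"x":0,"y":0,"z":0.012,"ax":0,"ay":0,"az":-10.5,"jaw":1},{"x":0,"y":0,"z":0.012,"ax":0,"ay":0,"az":-10.5,"jaw":1},{"x":0,"y":0,"z":0.012,"ax":0,"ay":0,"az":-10.5,"jaw":1},{"x":0,"y":0,"z":0.012,"ax":0,"ay":0,"az":-10.5,"jaw":1},{"x":0,"y":0,"z":0.012,"ax":0,"ay":0,"az":-10.2,"jaw":1},{"x":0,"y":0,"z":0.012,"ax":0,"ay":0,"az":0,"jaw":1},{"x":0,"y":0,"z":0.012,"ax":0,"ay":0,"az":0,"jaw":1},{"x":0,"y":0,"z":0.01,"ax":0,"ay":0,"az":0,"jaw":1}]' 30; python3 -c "
from bench import env;s=env.sense();print(s['tcp_rot'].round(3),s['qpos'].round(2),s['eef_pos'],s['force'])"
```

```text
time_s: 1.45
eef_pos: [0.1665, -0.5502, 0.1205]
tcp_rot: [[0.001, 1.0, -0.0], [1.0, -0.001, 0.0], [0.0, -0.0, -1.0]]
force: [1.2, -0.3, 0.4]
opening: -0.0002
[[ 0.001  1.    -0.   ]
 [ 1.    -0.001  0.   ]
 [ 0.    -0.    -1.   ]] [-1.39  0.44 -0.14  0.99 -0.    0.18] [ 0.16650451 -0.5502284   0.12048544] [ 1.1718994 -0.2571927  0.4139778]
```

```bash
python3 -m handwheel '[{"x":0.034,"y":0.038,"z":0,"ax":0,"ay":0,"az":0,"jaw":1},{"x":0.034,"y":0.038,"z":0,"ax":0,"ay":0,"az":0,"jaw":1},{"x":0.034,"y":0.038,"z":0,"ax":0,"ay":0,"az":0,"jaw":1},{"x":0.034,"y":0.038,"z":0,"ax":0,"ay":0,"az":0,"jaw":1},{"x":0.034,"y":0.038,"z":0,"ax":0,"ay":0,"az":0,"jaw":1},{"x":0.034,"y":0.038,"z":0,"ax":0,"ay":0,"az":0,"jaw":1},{"x":0.034,"y":0.038,"z":0,"ax":0,"ay":0,"az":0,"jaw":1},{"x":0.034,"y":0.038,"z":0.015,"ax":0,"ay":0,"az":0,"jaw":1},{"x":0.033,"y":0.036,"z":0.02,"ax":0,"ay":0,"az":0,"jaw":1},{"x":0,"y":0,"z":0.008,"ax":0,"ay":0,"az":0,"jaw":1}]'
```

```text
time_s: 2.7
eef_pos: [0.5079, -0.2426, 0.077]
tcp_rot: [[-0.005, 1.0, -0.0], [1.0, 0.005, 0.001], [0.001, -0.0, -1.0]]
force: [-1.2, -0.7, -0.5]
opening: -0.0001
```

```bash
python3 - <<'E'
from m import *
for n in("top","side"):
    c=read_camera(n);p=proj(c,env.sense()["eef_pos"]);print(n,p)
    x,y=p.astype(int);k=c["color"][max(0,y-75):y+75,max(0,x-100):x+100]
    cv2.imwrite(f"pics/{n}1.png",cv2.resize(k[:,:,::-1],None,fx=3,fy=3))
a=cv2.imread("pics/side1.png");print(a.shape)
E
```

```text
top [356.15754594 210.68285267]
side [304.18273947 144.24476852]
(450, 600, 3)
```

View pics/side1.png

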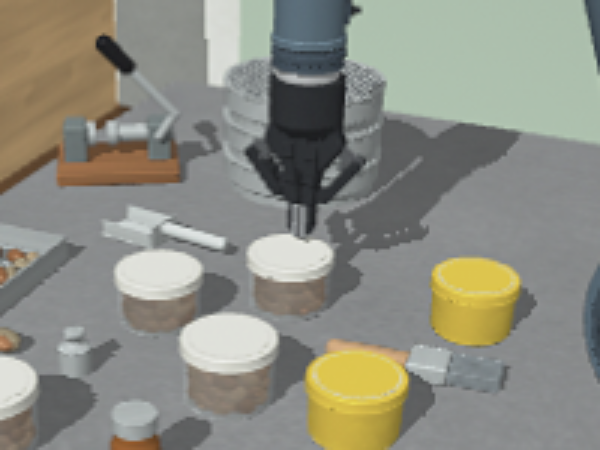

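The closed fingertip is over the far rim of the right-hand lid, tip at crop (303,237). Now I descend in small steps while watching the force.

```bash
python3 -m handwheel '[{"x":-0.002,"y":0,"z":0.001,"ax":0,"ay":0,"az":0,"jaw":1},{"x":0,"y":0,"z":0.001,"ax":0,"ay":0,"az":0,"jaw":1},{"x":0,"y":0,"z":0.001,"ax":0,"ay":0,"az":0,"jaw":1},{"x":0,"y":0,"z":0.001,"ax":0,"ay":0,"az":0,"jaw":1},{"x":0,"y":0,"z":0.001,"ax":0,"ay":0,"az":0,"jaw":1},{"x":0,"y":0,"z":0,"ax":0,"ay":0,"az":0,"jaw":1},{"x":0,"y":0,"z":0,"ax":0,"ay":0,"az":0,"jaw":1},{"x":0,"y":0,"z":0,"ax":0,"ay":0,"az":0,"jaw":1},{"x":0,"y":0,"z":0,"ax":0,"ay":0,"az":0,"jaw":1},{"x":0,"y":0,"z":0,"ax":0,"ay":0,"az":0,"jaw":1}]'
```

```text
time_s: 4.05
eef_pos: [0.5064, -0.2472, 0.0733]
tcp_rot: [[-0.001, 1.0, 0.0], [1.0, 0.001, -0.0], [-0.0, 0.0, -1.0]]
force: [-0.0, 0.2, -1.0]
opening: 0.0001
```

```bash
python3 -m handwheel '[{"x":0,"y":0,"z":0.001,"ax":0,"ay":0,"az":0,"jaw":1},{"x":0,"y":0,"z":0.001,"ax":0,"ay":0,"az":0,"jaw":1},{"x":0,"y":0,"z":0.0005,"ax":0,"ay":0,"az":0,"jaw":1},{"x":0,"y":0,"z":0,"ax":0,"ay":0,"az":0,"jaw":1},{"x":0,"y":0,"z":0,"ax":0,"ay":0,"az":0,"jaw":1},{"x":0,"y":0,"z":0,"ax":0,"ay":0,"az":0,"jaw":1},{"x":0,"y":0,"z":0,"ax":0,"ay":0,"az":0,"jaw":1},{"x":0,"y":0,"z":0,"ax":0,"ay":0,"az":0,"jaw":1},{"x":0,"y":0,"z":0,"ax":0,"ay":0,"az":0,"jaw":1},{"x":0,"y":0,"z":0,"ax":0,"ay":0,"az":0,"jaw":1}]'
```

```text
time_s: 5.3
eef_pos: [0.5064, -0.2472, 0.0708]
tcp_rot: [[-0.001, 1.0, 0.0], [1.0, 0.001, -0.0], [-0.0, 0.0, -1.0]]
force: [0.4, 0.3, 0.5]
opening: 0.0
```

```bash
python3 -m handwheel '[{"x":0,"y":0,"z":0.001,"ax":0,"ay":0,"az":0,"jaw":1},{"x":0,"y":0,"z":0.001,"ax":0,"ay":0,"az":0,"jaw":1},{"x":0,"y":0,"z":0.0005,"ax":0,"ay":0,"az":0,"jaw":1},{"x":0,"y":0,"z":0,"ax":0,"ay":0,"az":0,"jaw":1},{"x":0,"y":0,"z":0,"ax":0,"ay":0,"az":0,"jaw":1},{"x":0,"y":0,"z":0,"ax":0,"ay":0,"az":0,"jaw":1},{"x":0,"y":0,"z":0,"ax":0,"ay":0,"az":0,"jaw":1},{"x":0,"y":0,"z":0,"ax":0,"ay":0,"az":0,"jaw":1},{"x":0,"y":0,"z":0,"ax":0,"ay":0,"az":0,"jaw":1},{"x":0,"y":0,"z":0,"ax":0,"ay":0,"az":0,"jaw":1}]'
```

```text
time_s: 6.55
eef_pos: [0.5064, -0.2472, 0.0684]
tcp_rot: [[-0.001, 1.0, 0.0], [1.0, 0.001, -0.0], [-0.0, 0.0, -1.0]]
force: [-1.1, 0.8, 2.5]
opening: 0.0002
```

```bash
python3 -m handwheel '[{"x":0,"y":0,"z":0.001,"ax":0,"ay":0,"az":0,"jaw":1},{"x":0,"y":0,"z":0.0005,"ax":0,"ay":0,"az":0,"jaw":1},{"x":0,"y":0,"z":0,"ax":0,"ay":0,"az":0,"jaw":1},{"x":0,"y":0,"z":0,"ax":0,"ay":0,"az":0,"jaw":1},{"x":0,"y":0,"z":0,"ax":0,"ay":0,"az":0,"jaw":1},{"x":0,"y":0,"z":0,"ax":0,"ay":0,"az":0,"jaw":1},{"x":0,"y":0,"z":0,"ax":0,"ay":0,"az":0,"jaw":1},{"x":0,"y":0,"z":0,"ax":0,"ay":0,"az":0,"jaw":1},{"x":0,"y":0,"z":0,"ax":0,"ay":0,"az":0,"jaw":1},{"x":0,"y":0,"z":0,"ax":0,"ay":0,"az":0,"jaw":1}]'
```

```text
time_s: 7.8
eef_pos: [0.5065, -0.2472, 0.0673]
tcp_rot: [[-0.001, 1.0, 0.0], [1.0, 0.001, -0.0], [-0.0, 0.0, -1.0]]
force: [-1.6, 0.3, 4.9]
opening: -0.0001
```

The force slope is about 3 N/mm, so this lid is shut. Next is the far-right lid, pressed at (0.615, -0.158).

```bash
python3 -m handwheel '[{"x":0,"y":0,"z":-0.02,"ax":0,"ay":0,"az":0,"jaw":1},{"x":0,"y":0,"z":0,"ax":0,"ay":0,"az":0,"jaw":1},{"x":0.03,"y":0.036,"z":0,"ax":0,"ay":0,"az":0,"jaw":1},{"x":0.03,"y":0.036,"z":0,"ax":0,"ay":0,"az":0,"jaw":1},{"x":0.029,"y":0.036,"z":0,"ax":0,"ay":0,"az":0,"jaw":1},{"x":0,"y":0,"z":0.006,"ax":0,"ay":0,"az":0,"jaw":1},{"x":0,"y":0,"z":0.006,"ax":0,"ay":0,"az":0,"jaw":1},{"x":0,"y":0,"z":0.005,"ax":0,"ay":0,"az":0,"jaw":1},{"x":0,"y":0,"z":0,"ax":0,"ay":0,"az":0,"jaw":1},{"x":0,"y":0,"z":0,"ax":0,"ay":0,"az":0,"jaw":1}]'
python3 -m handwheel '[{"x":0,"y":0,"z":0.001,"ax":0,"ay":0,"az":0,"jaw":1},{"x":0,"y":0,"z":0,"ax":0,"ay":0,"az":0,"jaw":1},{"x":0,"y":0,"z":0,"ax":0,"ay":0,"az":0,"jaw":1},{"x":0,"y":0,"z":0,"ax":0,"ay":0,"az":0,"jaw":1},{"x":0,"y":0,"z":0,"ax":0,"ay":0,"az":0,"jaw":1},{"x":0,"y":0,"z":0,"ax":0,"ay":0,"az":0,"jaw":1},{"x":0,"y":0,"z":0,"ax":0,"ay":0,"az":0,"jaw":1},{"x":0,"y":0,"z":0,"ax":0,"ay":0,"az":0,"jaw":1},{"x":0,"y":0,"z":0,"ax":0,"ay":0,"az":0,"jaw":1},{"x":0,"y":0,"z":0,"ax":0,"ay":0,"az":0,"jaw":1}]'
```

```text
time_s: 9.05
eef_pos: [0.6139, -0.1588, 0.07]
tcp_rot: [[0.0, 1.0, 0.0], [1.0, -0.0, -0.0], [-0.0, 0.0, -1.0]]
force: [0.4, 0.6, -1.5]
opening: -0.0004
time_s: 10.3
eef_pos: [0.6143, -0.1582, 0.0688]
tcp_rot: [[-0.001, 1.0, 0.0], [1.0, 0.001, -0.0], [-0.0, 0.0, -1.0]]
force: [-0.2, 0.0, -0.9]
opening: -0.0006
```

Still free at tip 61 mm, so I go on down by 2 mm.

```bash
python3 -m handwheel '[{"x":0,"y":0,"z":0.001,"ax":0,"ay":0,"az":0,"jaw":1},{"x":0,"y":0,"z":0.001,"ax":0,"ay":0,"az":0,"jaw":1},{"x":0,"y":0,"z":0.0005,"ax":0,"ay":0,"az":0,"jaw":1},{"x":0,"y":0,"z":0,"ax":0,"ay":0,"az":0,"jaw":1},{"x":0,"y":0,"z":0,"ax":0,"ay":0,"az":0,"jaw":1},{"x":0,"y":0,"z":0,"ax":0,"ay":0,"az":0,"jaw":1},{"x":0,"y":0,"z":0,"ax":0,"ay":0,"az":0,"jaw":1},{"x":0,"y":0,"z":0,"ax":0,"ay":0,"az":0,"jaw":1},{"x":0,"y":0,"z":0,"ax":0,"ay":0,"az":0,"jaw":1},{"x":0,"y":0,"z":0,"ax":0,"ay":0,"az":0,"jaw":1}]'
```

```text
time_s: 11.55
eef_pos: [0.6143, -0.1582, 0.0663]
tcp_rot: [[-0.001, 1.0, -0.0], [1.0, 0.001, -0.0], [-0.0, -0.0, -1.0]]
force: [-1.4, 0.2, 0.8]
opening: 0.0001
```

```bash
python3 -m handwheel '[{"x":0,"y":0,"z":0.001,"ax":0,"ay":0,"az":0,"jaw":1},{"x":0,"y":0,"z":0.001,"ax":0,"ay":0,"az":0,"jaw":1},{"x":0,"y":0,"z":0,"ax":0,"ay":0,"az":0,"jaw":1},{"x":0,"y":0,"z":0,"ax":0,"ay":0,"az":0,"jaw":1},{"x":0,"y":0,"z":0,"ax":0,"ay":0,"az":0,"jaw":1},{"x":0,"y":0,"z":0,"ax":0,"ay":0,"az":0,"jaw":1},{"x":0,"y":0,"z":0,"ax":0,"ay":0,"az":0,"jaw":1},{"x":0,"y":0,"z":0,"ax":0,"ay":0,"az":0,"jaw":1},{"x":0,"y":0,"z":0,"ax":0,"ay":0,"az":0,"jaw":1},{"x":0,"y":0,"z":0,"ax":0,"ay":0,"az":0,"jaw":1}]'
```

```text
time_s: 12.8
eef_pos: [0.6144, -0.1582, 0.065]
tcp_rot: [[-0.001, 1.0, 0.0], [1.0, 0.001, -0.0], [-0.0, 0.0, -1.0]]
force: [-1.9, 1.1, 6.1]
opening: 0.0001
```

That rim is stiff at about 4 N/mm, so the lid is shut. Its top was 1.5 mm above my estimate, as with the first lid. The middle lid should meet the fingertip at TCP z ≈ 0.0745.

```bash
python3 -m handwheel '[{"x":0,"y":0,"z":-0.022,"ax":0,"ay":0,"az":0,"jaw":1},{"x":0,"y":0,"z":0,"ax":0,"ay":0,"az":0,"jaw":1},{"x":0.036,"y":-0.041,"z":0,"ax":0,"ay":0,"az":0,"jaw":1},{"x":0.036,"y":-0.041,"z":0,"ax":0,"ay":0,"az":0,"jaw":1},{"x":0.036,"y":-0.042,"z":0,"ax":0,"ay":0,"az":0,"jaw":1},{"x":0,"y":0,"z":0.004,"ax":0,"ay":0,"az":0,"jaw":1},{"x":0,"y":0,"z":0.004,"ax":0,"ay":0,"az":0,"jaw":1},{"x":0,"y":0,"z":0.002,"ax":0,"ay":0,"az":0,"jaw":1},{"x":0,"y":0,"z":0,"ax":0,"ay":0,"az":0,"jaw":1},{"x":0,"y":0,"z":0,"ax":0,"ay":0,"az":0,"jaw":1}]'
python3 -m handwheel '[{"x":0,"y":0,"z":0.001,"ax":0,"ay":0,"az":0,"jaw":1},{"x":0,"y":0,"z":0.001,"ax":0,"ay":0,"az":0,"jaw":1},{"x":0,"y":0,"z":0,"ax":0,"ay":0,"az":0,"jaw":1},{"x":0,"y":0,"z":0,"ax":0,"ay":0,"az":0,"jaw":1},{"x":0,"y":0,"z":0,"ax":0,"ay":0,"az":0,"jaw":1},{"x":0,"y":0,"z":0,"ax":0,"ay":0,"az":0,"jaw":1},{"x":0,"y":0,"z":0,"ax":0,"ay":0,"az":0,"jaw":1},{"x":0,"y":0,"z":0,"ax":0,"ay":0,"az":0,"jaw":1},{"x":0,"y":0,"z":0,"ax":0,"ay":0,"az":0,"jaw":1},{"x":0,"y":0,"z":0,"ax":0,"ay":0,"az":0,"jaw":1}]'
```

```text
time_s: 14.05
eef_pos: [0.491, -0.0507, 0.0763]
tcp_rot: [[-0.0, 1.0, 0.001], [1.0, 0.0, -0.0], [-0.0, 0.001, -1.0]]
force: [0.5, -1.2, 0.6]
opening: -0.0
time_s: 15.3
eef_pos: [0.4902, -0.0502, 0.0743]
tcp_rot: [[-0.001, 1.0, -0.0], [1.0, 0.001, -0.0], [-0.0, -0.0, -1.0]]
force: [-0.2, 0.4, 0.2]
opening: 0.0006
```

```bash
python3 -m handwheel '[{"x":0,"y":0,"z":0.001,"ax":0,"ay":0,"az":0,"jaw":1},{"x":0,"y":0,"z":0.001,"ax":0,"ay":0,"az":0,"jaw":1},{"x":0,"y":0,"z":0.0005,"ax":0,"ay":0,"az":0,"jaw":1},{"x":0,"y":0,"z":0,"ax":0,"ay":0,"az":0,"jaw":1},{"x":0,"y":0,"z":0,"ax":0,"ay":0,"az":0,"jaw":1},{"x":0,"y":0,"z":0,"ax":0,"ay":0,"az":0,"jaw":1},{"x":0,"y":0,"z":0,"ax":0,"ay":0,"az":0,"jaw":1},{"x":0,"y":0,"z":0,"ax":0,"ay":0,"az":0,"jaw":1},{"x":0,"y":0,"z":0,"ax":0,"ay":0,"az":0,"jaw":1},{"x":0,"y":0,"z":0,"ax":0,"ay":0,"az":0,"jaw":1}]'
```

```text
time_s: 16.55
eef_pos: [0.4904, -0.0502, 0.0723]
tcp_rot: [[-0.001, 1.0, 0.001], [1.0, 0.001, -0.0], [-0.0, 0.001, -1.0]]
force: [-0.6, 1.2, 4.5]
opening: 0.0
```

Also stiff, so this one looks shut. Next is the far-left lid, pressed at (0.650, 0.104).

```bash
python3 -m handwheel '[{"x":0,"y":0,"z":-0.015,"ax":0,"ay":0,"az":0,"jaw":1},{"x":0,"y":0,"z":0,"ax":0,"ay":0,"az":0,"jaw":1},{"x":0.0385,"y":0.04,"z":0,"ax":0,"ay":0,"az":0,"jaw":1},{"x":0.0385,"y":0.04,"z":0,"ax":0,"ay":0,"az":0,"jaw":1},{"x":0.0385,"y":0.04,"z":0,"ax":0,"ay":0,"az":0,"jaw":1},{"x":0.0385,"y":0.04,"z":0,"ax":0,"ay":0,"az":0,"jaw":1},{"x":0,"y":0,"z":0.006,"ax":0,"ay":0,"az":0,"jaw":1},{"x":0,"y":0,"z":0.006,"ax":0,"ay":0,"az":0,"jaw":1},{"x":0,"y":0,"z":0.004,"ax":0,"ay":0,"az":0,"jaw":1},{"x":0,"y":0,"z":0,"ax":0,"ay":0,"az":0,"jaw":1}]'
python3 -m handwheel '[{"x":0,"y":0,"z":0.001,"ax":0,"ay":0,"az":0,"jaw":1},{"x":0,"y":0,"z":0.001,"ax":0,"ay":0,"az":0,"jaw":1},{"x":0,"y":0,"z":0,"ax":0,"ay":0,"az":0,"jaw":1},{"x":0,"y":0,"z":0,"ax":0,"ay":0,"az":0,"jaw":1},{"x":0,"y":0,"z":0,"ax":0,"ay":0,"az":0,"jaw":1},{"x":0,"y":0,"z":0,"ax":0,"ay":0,"az":0,"jaw":1},{"x":0,"y":0,"z":0,"ax":0,"ay":0,"az":0,"jaw":1},{"x":0,"y":0,"z":0,"ax":0,"ay":0,"az":0,"jaw":1},{"x":0,"y":0,"z":0,"ax":0,"ay":0,"az":0,"jaw":1},{"x":0,"y":0,"z":0,"ax":0,"ay":0,"az":0,"jaw":1}]'
```

```text
time_s: 17.8
eef_pos: [0.6489, 0.103, 0.0706]
tcp_rot: [[0.001, 1.0, -0.002], [1.0, -0.001, -0.0], [-0.0, -0.002, -1.0]]
force: [-0.5, 0.4, 0.8]
opening: -0.0
time_s: 19.05
eef_pos: [0.6503, 0.1038, 0.0688]
tcp_rot: [[-0.0, 1.0, 0.0], [1.0, 0.0, -0.0], [-0.0, 0.0, -1.0]]
force: [-1.0, -2.8, 2.0]
opening: -0.0001
```

```bash
python3 -m handwheel '[{"x":0,"y":0,"z":0.001,"ax":0,"ay":0,"az":0,"jaw":1},{"x":0,"y":0,"z":0.0005,"ax":0,"ay":0,"az":0,"jaw":1},{"x":0,"y":0,"z":0,"ax":0,"ay":0,"az":0,"jaw":1},{"x":0,"y":0,"z":0,"ax":0,"ay":0,"az":0,"jaw":1},{"x":0,"y":0,"z":0,"ax":0,"ay":0,"az":0,"jaw":1},{"x":0,"y":0,"z":0,"ax":0,"ay":0,"az":0,"jaw":1},{"x":0,"y":0,"z":0,"ax":0,"ay":0,"az":0,"jaw":1},{"x":0,"y":0,"z":0,"ax":0,"ay":0,"az":0,"jaw":1},{"x":0,"y":0,"z":0,"ax":0,"ay":0,"az":0,"jaw":1},{"x":0,"y":0,"z":0,"ax":0,"ay":0,"az":0,"jaw":1}]'
```

```text
time_s: 20.3
eef_pos: [0.6502, 0.1039, 0.0673]
tcp_rot: [[-0.001, 1.0, 0.0], [1.0, 0.001, 0.0], [0.0, 0.0, -1.0]]
force: [-0.4, -0.1, 3.8]
opening: -0.0
```

Soft so far, at about 1 N/mm. I press a little further to tell.

```bash
python3 -m handwheel '[{"x":0,"y":0,"z":0.001,"ax":0,"ay":0,"az":0,"jaw":1},{"x":0,"y":0,"z":0.0005,"ax":0,"ay":0,"az":0,"jaw":1},{"x":0,"y":0,"z":0,"ax":0,"ay":0,"az":0,"jaw":1},{"x":0,"y":0,"z":0,"ax":0,"ay":0,"az":0,"jaw":1},{"x":0,"y":0,"z":0,"ax":0,"ay":0,"az":0,"jaw":1},{"x":0,"y":0,"z":0,"ax":0,"ay":0,"az":0,"jaw":1},{"x":0,"y":0,"z":0,"ax":0,"ay":0,"az":0,"jaw":1},{"x":0,"y":0,"z":0,"ax":0,"ay":0,"az":0,"jaw":1},{"x":0,"y":0,"z":0,"ax":0,"ay":0,"az":0,"jaw":1},{"x":0,"y":0,"z":0,"ax":0,"ay":0,"az":0,"jaw":1}]'
python3 - <<'E'
from m import *
c=read_camera("side");p=proj(c,env.sense()["eef_pos"]);x,y=p.astype(int);print(env.sense()["force"],p)
cv2.imwrite("pics/side2.png",cv2.resize(c["color"][y-25:y+45,x-50:x+50,::-1],None,fx=6,fy=6,interpolation=cv2.INTER_CUBIC))
E
```

```text
time_s: 21.55
eef_pos: [0.6503, 0.104, 0.0663]
tcp_rot: [[-0.001, 1.0, 0.001], [1.0, 0.001, 0.0], [0.0, 0.001, -1.0]]
force: [-2.1, 0.4, 6.5]
opening: 0.0002
[-2.16524074  0.18251685  5.98593306] [204.92614359 189.2019712 ]
```

View pics/side2.png

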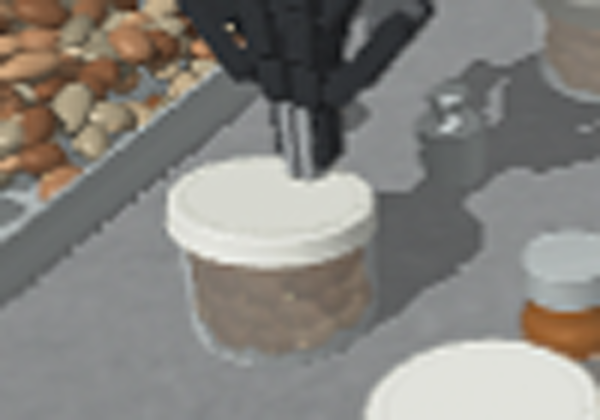

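The crop shows lid and skirt level with the tip pressing on the rim at (305,170). At 6 N over roughly 1.7–2 mm it is shut. Next is the near-left lid.

```bash
python3 -m handwheel '[{"x":0,"y":0,"z":-0.024,"ax":0,"ay":0,"az":0,"jaw":1},{"x":0,"y":0,"z":0,"ax":0,"ay":0,"az":0,"jaw":1},{"x":0.0232,"y":-0.0392,"z":0,"ax":0,"ay":0,"az":0,"jaw":1},{"x":0.0232,"y":-0.0392,"z":0,"ax":0,"ay":0,"az":0,"jaw":1},{"x":0.0232,"y":-0.0392,"z":0,"ax":0,"ay":0,"az":0,"jaw":1},{"x":0.0232,"y":-0.0392,"z":0,"ax":0,"ay":0,"az":0,"jaw":1},{"x":0,"y":0,"z":0.007,"ax":0,"ay":0,"az":0,"jaw":1},{"x":0,"y":0,"z":0.007,"ax":0,"ay":0,"az":0,"jaw":1},{"x":0,"y":0,"z":0.005,"ax":0,"ay":0,"az":0,"jaw":1},{"x":0,"y":0,"z":0,"ax":0,"ay":0,"az":0,"jaw":1}]'
python3 -m handwheel '[{"x":0,"y":0,"z":0.001,"ax":0,"ay":0,"az":0,"jaw":1},{"x":0,"y":0,"z":0.001,"ax":0,"ay":0,"az":0,"jaw":1},{"x":0,"y":0,"z":0,"ax":0,"ay":0,"az":0,"jaw":1},{"x":0,"y":0,"z":0,"ax":0,"ay":0,"az":0,"jaw":1},{"x":0,"y":0,"z":0,"ax":0,"ay":0,"az":0,"jaw":1},{"x":0,"y":0,"z":0,"ax":0,"ay":0,"az":0,"jaw":1},{"x":0,"y":0,"z":0,"ax":0,"ay":0,"az":0,"jaw":1},{"x":0,"y":0,"z":0,"ax":0,"ay":0,"az":0,"jaw":1},{"x":0,"y":0,"z":0,"ax":0,"ay":0,"az":0,"jaw":1},{"x":0,"y":0,"z":0,"ax":0,"ay":0,"az":0,"jaw":1}]'
```

```text
time_s: 22.85
eef_pos: [0.4942, 0.1961, 0.0704]
tcp_rot: [[0.001, 1.0, 0.0], [1.0, -0.001, -0.0], [-0.0, 0.0, -1.0]]
force: [-0.6, 0.9, 1.7]
opening: -0.0003
time_s: 24.1
eef_pos: [0.4942, 0.1962, 0.0695]
tcp_rot: [[-0.0, 1.0, 0.002], [1.0, 0.0, -0.001], [-0.001, 0.002, -1.0]]
force: [-0.4, -2.1, 5.4]
opening: 0.0
```

P2 gives 5.4 N within 2 mm, so it seems stiff. With the pad's inner edge as the pivot contact, a rocking lid may feel like about 1.5 N/mm, so I compare the lids before and after in pictures.

```bash
python3 - <<'E'
from m import *
c=read_camera("side")["color"][:,:,::-1]; print(env.sense()["force"])
o=cv2.resize(cv2.imread("pics/side0.png"),(512,384),interpolation=cv2.INTER_AREA)
s2=cv2.resize(cv2.imread("pics/side2.png"),(100,70),interpolation=cv2.INTER_AREA)
x,y=204,189
A=o[y-25:y+45,x-50:x+50]; B=s2
C=o[200:270,185:285]; D=c[200:270,185:285]
im=np.vstack([np.hstack([A,B]),np.hstack([C,D])])
cv2.imwrite("pics/cmp.png",cv2.resize(im,None,fx=4,fy=4,interpolation=cv2.INTER_CUBIC))
g=lambda i:i.min(2).astype(int)
for n,a,b,cols in(("P1",A,B,range(36,56,4)),("P2",C,D,range(36,64,4))):
    for k in cols: 
        print(n,k,[tuple(np.flatnonzero(g(i)[:,k]>150)[[0,-1]]) for i in(a,b)])
E
```

```text
[-0.46670075 -2.6838072   4.79660418]
P1 36 [(np.int64(25), np.int64(44)), (np.int64(27), np.int64(43))]
P1 40 [(np.int64(24), np.int64(45)), (np.int64(26), np.int64(60))]
P1 44 [(np.int64(23), np.int64(45)), (np.int64(26), np.int64(44))]
P1 48 [(np.int64(23), np.int64(44)), (np.int64(29), np.int64(43))]
P1 52 [(np.int64(24), np.int64(43)), (np.int64(30), np.int64(43))]
P2 36 [(np.int64(24), np.int64(58)), (np.int64(24), np.int64(59))]
P2 40 [(np.int64(22), np.int64(47)), (np.int64(23), np.int64(61))]
P2 44 [(np.int64(21), np.int64(48)), (np.int64(21), np.int64(63))]
P2 48 [(np.int64(20), np.int64(48)), (np.int64(21), np.int64(48))]
P2 52 [(np.int64(20), np.int64(48)), (np.int64(13), np.int64(48))]
P2 56 [(np.int64(6), np.int64(47)), (np.int64(27), np.int64(47))]
P2 60 [(np.int64(3), np.int64(45)), (np.int64(25), np.int64(46))]
```

View pics/cmp.png

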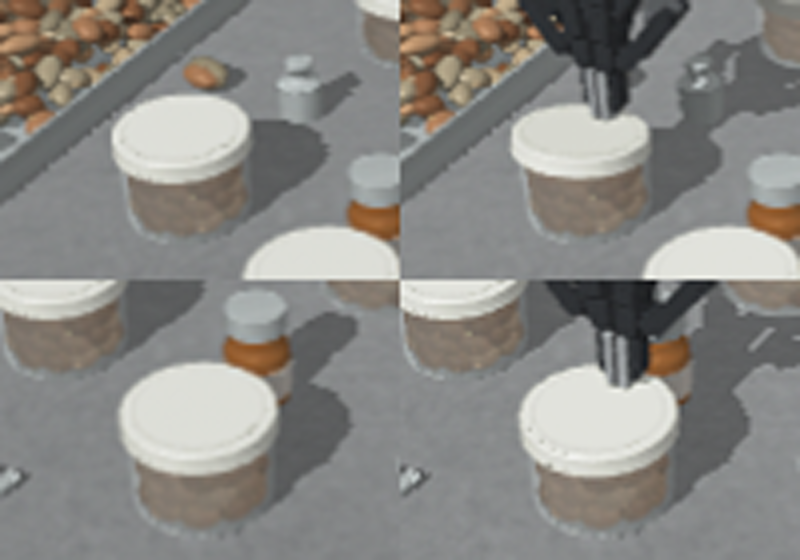

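The top row shows the far-left lid, before on the left and pressed on the right. Pressed, its ellipse is 3 px flatter (far edge down 2–3 px, near skirt up 1 px), so it **is rocking**. The soft force line, about 1.5 N/mm from first contact at TCP z ≈ 0.070, agrees. The near-left lid (bottom row) is unchanged, so it is shut. Pot at crop (185,165) is the loose one; I go to its middle at (0.650, 0.134).

```bash
python3 -m handwheel '[{"x":0,"y":0,"z":-0.02,"ax":0,"ay":0,"az":0,"jaw":1},{"x":0,"y":0,"z":0,"ax":0,"ay":0,"az":0,"jaw":1},{"x":-0.0207,"y":0.0519,"z":0,"ax":0,"ay":0,"az":0,"jaw":1},{"x":-0.0207,"y":0.0519,"z":0,"ax":0,"ay":0,"az":0,"jaw":1},{"x":-0.0207,"y":0.0519,"z":0,"ax":0,"ay":0,"az":0,"jaw":1},{"x":0,"y":0,"z":0.006,"ax":0,"ay":0,"az":0,"jaw":1},{"x":0,"y":0,"z":0.006,"ax":0,"ay":0,"az":0,"jaw":1},{"x":0,"y":0,"z":0.003,"ax":0,"ay":0,"az":0,"jaw":1},{"x":0,"y":0,"z":0,"ax":0,"ay":0,"az":0,"jaw":1},{"x":0,"y":0,"z":0,"ax":0,"ay":0,"az":0,"jaw":1}]'
python3 - <<'E'
from m import *
s=env.sense();print(s["eef_pos"],s["force"])
c=read_camera("side")["color"][:,:,::-1]; t=read_camera("top");p=proj(t,s["eef_pos"]);print(p)
x,y=p.astype(int)
im=np.hstack([c[160:240,150:250],t["color"][y-40:y+40,x-50:x+50,::-1]])
cv2.imwrite("pics/ctr.png",cv2.resize(im,None,fx=4,fy=4,interpolation=cv2.INTER_CUBIC))
E
```

```text
time_s: 25.4
eef_pos: [0.6486, 0.135, 0.0742]
tcp_rot: [[-0.001, 1.0, 0.0], [1.0, 0.001, -0.0], [-0.0, 0.0, -1.0]]
force: [-0.1, -0.5, -0.2]
opening: 0.0
[0.64861433 0.13504543 0.07420588] [-0.0624456  -0.48834874 -0.23911396]
[191.6812583  147.30251426]
```

View pics/ctr.png

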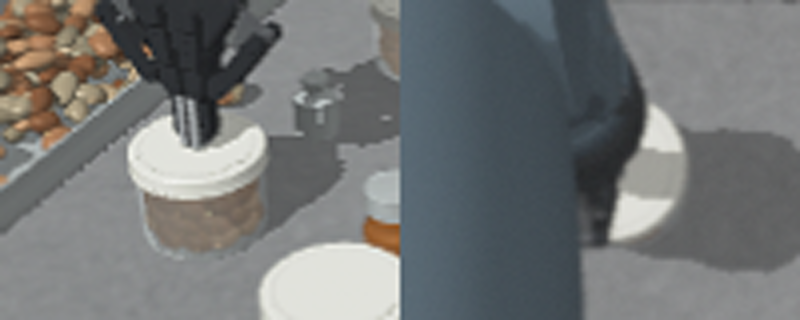

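The lid sprang level and the tip at crop (198,145) is over its middle. Now I press down in the middle.

```bash
python3 -m handwheel '[{"x":0,"y":0,"z":0.002,"ax":0,"ay":0,"az":0,"jaw":1},{"x":0,"y":0,"z":0.002,"ax":0,"ay":0,"az":0,"jaw":1},{"x":0,"y":0,"z":0.001,"ax":0,"ay":0,"az":0,"jaw":1},{"x":0,"y":0,"z":0.001,"ax":0,"ay":0,"az":0,"jaw":1},{"x":0,"y":0,"z":0.001,"ax":0,"ay":0,"az":0,"jaw":1},{"x":0,"y":0,"z":0.001,"ax":0,"ay":0,"az":0,"jaw":1},{"x":0,"y":0,"z":0.001,"ax":0,"ay":0,"az":0,"jaw":1},{"x":0,"y":0,"z":0.001,"ax":0,"ay":0,"az":0,"jaw":1},{"x":0,"y":0,"z":0,"ax":0,"ay":0,"az":0,"jaw":1},{"x":0,"y":0,"z":0,"ax":0,"ay":0,"az":0,"jaw":1}]'
```

```text
time_s: 26.75
eef_pos: [0.6494, 0.1347, 0.065]
tcp_rot: [[-0.001, 1.0, 0.001], [1.0, 0.001, 0.0], [0.0, 0.001, -1.0]]
force: [-2.5, -0.5, 7.2]
opening: 0.0001
```

It has sunk about 5 mm at only 7 N, so it is going home. I continue.

```bash
python3 -m handwheel '[{"x":0,"y":0,"z":0.001,"ax":0,"ay":0,"az":0,"jaw":1},{"x":0,"y":0,"z":0.001,"ax":0,"ay":0,"az":0,"jaw":1},{"x":0,"y":0,"z":0.001,"ax":0,"ay":0,"az":0,"jaw":1},{"x":0,"y":0,"z":0,"ax":0,"ay":0,"az":0,"jaw":1},{"x":0,"y":0,"z":0,"ax":0,"ay":0,"az":0,"jaw":1},{"x":0,"y":0,"z":0,"ax":0,"ay":0,"az":0,"jaw":1},{"x":0,"y":0,"z":0,"ax":0,"ay":0,"az":0,"jaw":1},{"x":0,"y":0,"z":0,"ax":0,"ay":0,"az":0,"jaw":1},{"x":0,"y":0,"z":0,"ax":0,"ay":0,"az":0,"jaw":1},{"x":0,"y":0,"z":0,"ax":0,"ay":0,"az":0,"jaw":1}]'
```

```text
time_s: 28.0
eef_pos: [0.6494, 0.1347, 0.0627]
tcp_rot: [[-0.001, 1.0, 0.002], [1.0, 0.001, 0.0], [0.0, 0.002, -1.0]]
force: [-3.6, -0.5, 9.8]
opening: -0.0001
```

```bash
python3 -m handwheel '[{"x":0,"y":0,"z":0.001,"ax":0,"ay":0,"az":0,"jaw":1},{"x":0,"y":0,"z":0.001,"ax":0,"ay":0,"az":0,"jaw":1},{"x":0,"y":0,"z":0,"ax":0,"ay":0,"az":0,"jaw":1},{"x":0,"y":0,"z":0,"ax":0,"ay":0,"az":0,"jaw":1},{"x":0,"y":0,"z":0,"ax":0,"ay":0,"az":0,"jaw":1},{"x":0,"y":0,"z":0,"ax":0,"ay":0,"az":0,"jaw":1},{"x":0,"y":0,"z":0,"ax":0,"ay":0,"az":0,"jaw":1},{"x":0,"y":0,"z":0,"ax":0,"ay":0,"az":0,"jaw":1},{"x":0,"y":0,"z":0,"ax":0,"ay":0,"az":0,"jaw":1},{"x":0,"y":0,"z":0,"ax":0,"ay":0,"az":0,"jaw":1}]'
```

```text
time_s: 29.25
eef_pos: [0.6495, 0.1347, 0.0615]
tcp_rot: [[-0.001, 1.0, 0.002], [1.0, 0.001, 0.0], [0.0, 0.002, -1.0]]
force: [-5.2, -0.7, 15.5]
opening: -0.0
```

Now stiff at 15.5 N, the firm stop. One more millimetre makes sure.

```bash
python3 -m handwheel '[{"x":0,"y":0,"z":0.001,"ax":0,"ay":0,"az":0,"jaw":1},{"x":0,"y":0,"z":0,"ax":0,"ay":0,"az":0,"jaw":1},{"x":0,"y":0,"z":0,"ax":0,"ay":0,"az":0,"jaw":1},{"x":0,"y":0,"z":0,"ax":0,"ay":0,"az":0,"jaw":1},{"x":0,"y":0,"z":0,"ax":0,"ay":0,"az":0,"jaw":1},{"x":0,"y":0,"z":0,"ax":0,"ay":0,"az":0,"jaw":1},{"x":0,"y":0,"z":0,"ax":0,"ay":0,"az":0,"jaw":1},{"x":0,"y":0,"z":0,"ax":0,"ay":0,"az":0,"jaw":1},{"x":0,"y":0,"z":0,"ax":0,"ay":0,"az":0,"jaw":1},{"x":0,"y":0,"z":0,"ax":0,"ay":0,"az":0,"jaw":1}]'
```

```text
time_s: 30.5
eef_pos: [0.6495, 0.1347, 0.0609]
tcp_rot: [[-0.001, 1.0, 0.002], [1.0, 0.001, 0.0], [0.0, 0.002, -1.0]]
force: [-5.3, -1.0, 17.0]
opening: -0.0003
```

Now up and clear, lifting straight first and then drawing back over the open bench.

```bash
python3 -m handwheel '[{"x":0,"y":0,"z":-0.005,"ax":0,"ay":0,"az":0,"jaw":1},{"x":0,"y":0,"z":-0.02,"ax":0,"ay":0,"az":0,"jaw":1},{"x":0,"y":0,"z":-0.04,"ax":0,"ay":0,"az":0,"jaw":1},{"x":0,"y":0,"z":-0.04,"ax":0,"ay":0,"az":0,"jaw":1},{"x":-0.04,"y":-0.03,"z":-0.02,"ax":0,"ay":0,"az":0,"jaw":1},{"x":-0.04,"y":-0.03,"z":-0.02,"ax":0,"ay":0,"az":0,"jaw":1},{"x":-0.04,"y":-0.03,"z":0,"ax":0,"ay":0,"az":0,"jaw":1},{"x":-0.04,"y":-0.03,"z":0,"ax":0,"ay":0,"az":0,"jaw":1},{"x":-0.04,"y":-0.03,"z":0,"ax":0,"ay":0,"az":0,"jaw":1},{"x":-0.04,"y":-0.03,"z":0,"ax":0,"ay":0,"az":0,"jaw":1}]'
python3 -m handwheel '[{"x":-0.05,"y":-0.02,"z":0,"ax":0,"ay":0,"az":0,"jaw":1},{"x":-0.05,"y":-0.02,"z":0,"ax":0,"ay":0,"az":0,"jaw":1},{"x":-0.05,"y":-0.02,"z":0,"ax":0,"ay":0,"az":0,"jaw":1},{"x":-0.05,"y":-0.02,"z":0,"ax":0,"ay":0,"az":0,"jaw":1},{"x":-0.05,"y":-0.02,"z":0,"ax":0,"ay":0,"az":0,"jaw":1},{"x":-0.05,"y":-0.02,"z":0,"ax":0,"ay":0,"az":0,"jaw":1},{"x":0,"y":0,"z":0,"ax":0,"ay":0,"az":0,"jaw":1},{"x":0,"y":0,"z":0,"ax":0,"ay":0,"az":0,"jaw":1},{"x":0,"y":0,"z":0,"ax":0,"ay":0,"az":0,"jaw":1},{"x":0,"y":0,"z":0,"ax":0,"ay":0,"az":0,"jaw":1}]'
python3 - <<'E'
from m import *
c=read_camera("side");t=read_camera("top")
o=cv2.resize(cv2.imread("pics/side0.png"),(512,384),interpolation=cv2.INTER_AREA);C=c["color"][:,:,::-1]
A,B=o[164:234,154:254],C[164:234,154:254]
cv2.imwrite("pics/end.png",cv2.resize(np.hstack([A,B]),None,fx=4,fy=4,interpolation=cv2.INTER_CUBIC))
for k in range(36,57,4): print(k,[tuple(map(int,np.flatnonzero(i.min(2)[:,k]>150)[[0,-1]])) for i in(A,B)])
for q in white(t,170):
    e=cv2.fitEllipse(q) if len(q)>60 else None
    if e and 30<e[1][0]<45: print("lid",onplane(t,e[0],.062)[:2].round(4))
E
```

```text
time_s: 31.75
eef_pos: [0.4681, -0.1067, 0.2027]
tcp_rot: [[-0.001, 1.0, 0.0], [1.0, 0.001, -0.0], [-0.0, 0.0, -1.0]]
force: [0.8, -1.4, 0.7]
opening: 0.0004
time_s: 33.0
eef_pos: [0.3499, -0.4045, 0.2029]
tcp_rot: [[-0.002, 1.0, -0.0], [1.0, 0.002, 0.0], [0.0, -0.0, -1.0]]
force: [-0.2, -0.6, 0.1]
opening: -0.0002
36 [(25, 44), (11, 46)]
40 [(24, 45), (26, 60)]
44 [(23, 45), (26, 47)]
48 [(23, 44), (25, 47)]
52 [(24, 43), (26, 46)]
56 [(25, 41), (27, 44)]
lid [ 0.49   -0.0206]
lid [0.4935 0.2268]
lid [ 0.5063 -0.2147]
lid [ 0.6146 -0.1282]
lid [0.6484 0.1333]
```

View pics/end.png

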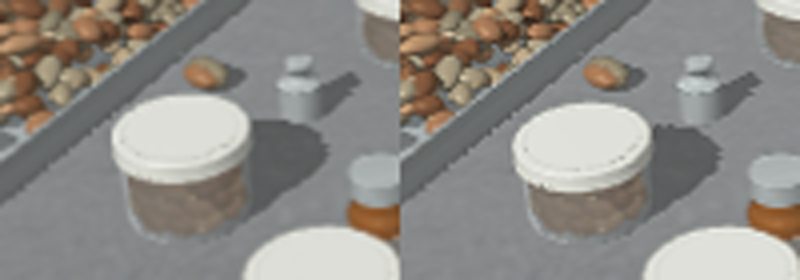

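The lid now stands 2–3 px lower at both its far and near edges. At 2.65 mm/px that matches 6.5 mm of level travel. All the other lids are where they were.

```bash
python3 -c "
from bench import workorder;print(workorder.sign_off())"
```

```text
the job is handed in; nothing more can be done
None
```

I found the loose lid on the far-left white pot, at about (0.650, 0.134), and pressed it home. The job was handed in at about 33 s of the 51 s, and it reported no verdict.

- **Finding it:** I pressed all five white lids near the rim with closed fingers, at 4.5 to 6.5 N. I first took the far-left lid for shut. Comparing before and after pictures showed it tilting under the press, and its soft push-back agreed. The other four felt stiff. For the middle lid that rests on a single reading of 4.5 N.
- **Pressing it home:** In the middle it sank at 7 to 10 N, then came to a firm stop. I held it at 15.5 to 17 N, then lifted straight off and drew back over the open bench.
- **Last checks:** In the side view the lid is 2 to 3 pixels lower at both its near and far edges, which fits 6.5 mm down and level. The other four lids measured exactly where they stood. The pressed lid's centre reads 1.6 mm off, which fits its lower top. The weight and nearest hull look unmoved in the last crop; I did not measure the other loose things again.
- **End state:** The arm finished clear at z = 0.20 m, with no force on the tool beyond sensor noise. No check failed.

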